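Free the seized stage lock (left-hand thread) and slide the wafer stage out

TASK

The stage lock on the alignment station has seized. Its round black knob has a left-hand thread, so it loosens clockwise (seen from above): break it loose with a short firm twist, turn it on clockwise until it comes to its open stop, without ever tightening it further, then slide the wafer stage by its upright pull all the way out to its end stop and let go. Leave the other things on the bench and on the station where they are.

Things in the scene. Friction and masses are not known exactly. Their poses are not given: they have to be found in the camera images.
- station: alignment station, fixed to the bench: aluminium base plate 200 x 260 x 20 mm (its x, its y, height) with a grey lock tower 70 x 110 mm, 60 mm high, and a dark sliding stage carrying a mirror-like round wafer. Origin on the bench surface near the middle of the plate (plate centre at x +5 mm); in its frame the knob's axis stands at (65, -60) mm and the stage slides along +y. z up.
- lock_knob_grip (a point): grip point of the knob: on its axis, 94 mm above the bench. The knob is a round black fluted knob, 41 mm across, from 70 to 112 mm above the bench, on a thinner neck on top of the lock tower (60 mm high). Axes turn with it: x along the steel pointer line on its top, z up, the axis of turning. It can be gripped at any yaw. Found tight, the pointer lies along the station's x. It does not rise.
- lock_knob (a joint): knob angle, rad: 0 as found, tight; grows CLOCKWISE from above (loosening), falls to -0.3 if tightened; open stop at 4.2. Stiff for the first 0.45 rad: about 1 N m at first, then easing; after that 0.03 N m. In a light grip (20 N) the fingers slip round it; 40 N or more turns it. It stays where it is left, and is meant to be gripped anew two or three times.
- stage (a joint): travel of the stage in m along the station's +y: 0 as found, end stop at 0.070. A steel tongue of the lock holds it until the knob has been turned about 3 rad; free, it takes 2 to 4 N to slide and stays where left.
- stage_pull (a point): the point to grip on the stage's pull, 78 mm above the bench: an upright aluminium block 30 mm along x, 12 mm along y (fingers close along y), from 44 to 102 mm above the bench, on the flat stage whose top is 44 mm (wafer 46.5 mm) above the bench. Axes as the station's; the stage slides along +y.
- weight_mid (a point): bystander: small steel weight, 32 mm across, 36 mm high, standing loose on the station's base plate behind the pull; point half-way up.
- tweezers: bystander: steel tweezers, 120 mm long, 6 mm high, lying on the bench close to the robot; origin under the middle.
- folder: bystander: black angled folding tool, about 85 x 35 x 12 mm, lying on the bench to the right; origin under the middle.
- driver: bystander: screwdriver, 170 mm long, lying on the bench beyond the station; origin under the middle.
- dish: bystander: glass dish, 80 mm across, 16 mm high, on the bench to the left; origin under its centre.
- vial: bystander: amber jar, 44 mm across, 75 mm high, on the bench beyond the station; origin under its centre.
- cassette: bystander, fixed: white wafer cassette 150 x 140 mm, 115 mm high with the upright wafers in it, on the side of the bench where the station is not; origin under its centre.

How it is judged:
On the way, in this order (a step that is already met when the one before it is completed fails the run):
1. the knob has been broken loose, clockwise (value of joint lock_knob above 0.6 rad), for 0.1 s.
2. the knob is turned on clockwise to its open stop, the stage still where it was (value of joint lock_knob above 4 rad and value of joint stage below 0.01 m), for 0.2 s.
At the end, for the whole second after the job is handed in: the knob is at its open stop (within 0.2 rad: joint above 4.0) and the stage is at rest at its end stop (within 5 mm: joint above 0.065), both let go (value of joint lock_knob above 4 rad and value of joint stage above 0.065 m and velocity of joint stage between -0.01 and 0.01 m/s); the robot touches nothing.
It fails at once if the knob is tightened further (more than 0.15 rad anticlockwise of where it was found) (value of joint lock_knob below -0.15 rad).
It fails at once if a bystander is moved by more than 20 mm (distance of any of weight_mid, tweezers, folder, driver, dish, vial from where it was at the start of the episode above 0.02 m).
It also fails if it takes over 64 s, if anything falls off the work surface, if the arm or the gripper's body presses on something with over 40 N, if the wrist force passes 120 N, or if a joint passes its speed limit or range.

ROBOT

A 7-joint arm with a two-finger parallel gripper is mounted at the origin on the work surface. World frame = base frame: x ahead of the robot, y to its left, z up, the work surface at z = 0. Lengths are in m, angles in rad, forces in N, time in s.
With the tool pointing down it reaches from about 0.4 to 0.85 m from the base axis. Payload 10.4 kg.
Tool frame: the origin (TCP) lies between the finger pads; the fingertips stand ahead of it and the grasp point (between the pads) lies 3 mm ahead of it (r.tips_ahead is the z of the fingertips in the tool frame, in m); z points along the fingers, y is the line along which they close (so a half turn about z gives the same grasp; the last joint's range is limited). The gripper opens to 87 mm and grips with 3 to 60 N. Pads are 19 mm wide; open, the fingers measure 117 mm over their backs; the gripper's body (75 mm by 190 mm) begins 51 mm behind the grasp point.
Start: joints at [1.31, 0.332, -0.065, 1.46, 0.022, 1.35, -0.088], TCP at [0.147, -0.607, 0.245] pointing down, gripper open.
Joint ranges: [-2.6, 2.6], [-0.5, 2.12], [-1.47, 1.34], [0.16, 2.42], [-1.27, 4.41], [0.06, 2.06], [-2.6, 2.6]. Speed limits (rad/s): [2.22, 2.22, 2.79, 2.79, 3.14, 3.14, 3.14].

INTERFACE

Orientations are given as a unit quaternion [x, y, z, w].
In Python, from bench import telemetry, camera, get_calibration, r gives the robot as it stands.
- The arm moves only by the tool drive_tool, never from a script. Its argument "series" is one flat list of numbers, 7 for each row, row after row: the turn, a rotation vector about the tool's x, y, z in units of 5 degrees (1.0 is 5 degrees), then the shift along the tool's x, y, z in units of 40 mm (1.0 is 40 mm), then the opening, from -1 (shut) to 1 (fully open). A call has 1 to 10 rows; each row is the pose to reach, as a shift and turn from the pose commanded when the call began, along the tool's axes at that moment; what a row does not reach only later rows make up. A row lasts 1/12 s, in which the tool goes at most 41.7 mm and 7.16 degrees, less where a joint would pass 70% of its speed; a pose out of reach is approached as far as the arm can. A call with a gripper value outside its range is refused whole. The fingers move at their own pace and stop on an object; "grip_force" is the grip in N (left out, the last holds). Time passes only in rows, so rows that repeat a pose let the fingers close. It gives the time, the measured TCP pose, the force, the opening and the grip force at its end, in the units of the state.
- telemetry.read_state(): the state, without advancing time (a new reading comes with each control period).
- camera(name): name is "side" or "top" or "wrist"; returns the picture (384x512x3 uint8, red, green, blue); there is no depth.
- get_calibration(name): a dict with "fovy" (degrees; the focal length in pixels is half the picture's height over the tangent of half this angle, whatever the lens; pixels are square), "cx", "cy" (the principal point, pixels), "xyz" and "rotation" of the camera in the world. Camera axes: x right, y up, looking along -z (the intrinsics and any distortion apply to the point x, -y, -z); pixel columns grow to the right and rows downward; lengths in m; the calibration is good to about 2 mm. A picture is of the moment at which its call begins: read the wrist's pose just before it. get_calibration takes no time and is no camera call; for the wrist camera it gives the pose at the moment of the call.
- r.close_job(): hands the job in; it is judged then, once.
The state is a dict: "time": time; "joint_positions": joint angles; "joint_vel": joint speeds; "joint_torque": joint torques, N m; "ee_pos": TCP position; "eef_rot": TCP orientation; "ft_force": force on the tool from outside, world axes, zero at the start; "torque": the same for the moment, N m; "width": finger opening in m; "grip_force": force on a finger pad.
Only numpy, scipy, OpenCV 4.12 (cv2) and the standard library are available. Lean on these libraries where they do the work, as an engineer would, in place of code of your own. Each camera call takes 0.05 s, during which the arm holds its last target. There are 200 camera calls.

## Working session

There is one attempt and no reset: what is moved stays moved. The work goes in short steps, Python scripts to look and compute and a tool call to move; the robot and the scene stay as the last step left them, time stands still between calls to the robot, and variables do not carry over. Pictures are saved under pics/ and viewed, at most 10 in all, crops included, and the job is handed in when it is done.

Besides the shell and the picture viewer there is one more tool, called after ">>>" by a JSON object that holds its "method" and its "body". drive_tool: Moves the arm, as the interface text tells. Its arguments: {"type":"object","properties":{"series":{"type":"array"},"grip_force":{"type":"number"}},"required":["series"]}

```bash
mkdir -p pics; ls; python3 - <<'E'
from bench import telemetry,camera,get_calibration,r
import cv2
print(telemetry.read_state(), r.tips_ahead)
for n in("side","top","wrist"):
    print(n,get_calibration(n))
    cv2.imwrite(f"pics/{n}0.png",camera(n)[:,:,::-1])
E
```

```text
pics
{'time': 0.0, 'joint_positions': array([ 1.31037552,  0.33285076, -0.0647079 ,  1.46094693,  0.02161768,
        1.34990089, -0.08852345]), 'joint_vel': array([-0.00027009, -0.00066941, -0.00157856, -0.00199785,  0.00031582,
       -0.00030682, -0.00037094]), 'joint_torque': array([-7.48496177e-06, -6.23255253e+01,  2.46995600e-02, -3.89900386e+01,
       -6.13766955e-02,  4.00771899e-02,  1.29572954e-04]), 'ee_pos': array([ 0.14715061, -0.60706077,  0.24376445]), 'eef_rot': array([ 9.92937703e-01,  1.18634821e-01, -1.23684894e-04, -6.93922255e-04]), 'ft_force': array([-0.16402363,  0.26459079, -0.13282291]), 'torque': array([ 0.01611759,  0.01676771, -0.01838938]), 'grip_force': 0.0, 'width': 0.08710067418791646} 0.022
side {'fovy': 53.33227078808105, 'cx': 257.8953623280115, 'cy': 200.49206699215608, 'xyz': array([0.52636816, 0.79736539, 0.94706619]), 'rotation': array([-0.00125246,  0.36592859,  0.93050926, -0.01572287])}
top {'fovy': 44.2501065723916, 'cx': 254.52657944352669, 'cy': 191.38861209084024, 'xyz': array([ 0.32151887, -0.00712931,  1.29602738]), 'rotation': array([-0.0688468 ,  0.05730273,  0.71469869, -0.69367304])}
wrist {'fovy': 69.83280469174761, 'cx': 258.5379069155052, 'cy': 192.9546292783715, 'xyz': array([ 0.21457728, -0.59203545,  0.38389529]), 'rotation': array([-0.09933882,  0.07861663, -0.61327998,  0.77964023])}
```

View pics/top0.png

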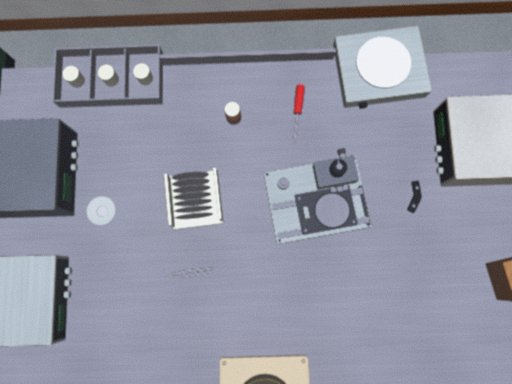

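View pics/side0.png

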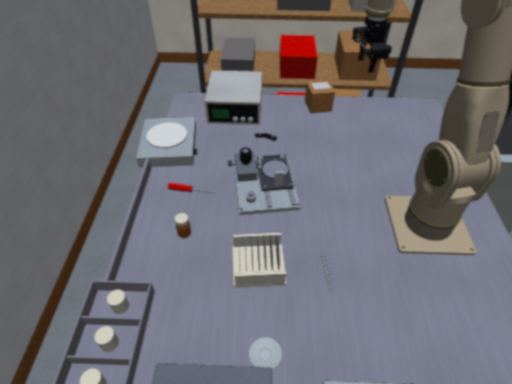

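The top view shows the station around (317,199): knob at about (339,168), pull near (307,213), weight at (283,184). In the side view the knob is at (246,153), pull at (279,177), weight at (251,196). I'll zoom in on both for the pixel picks.

```bash
cat > h.py <<'E'
import numpy as np,cv2
from scipy.spatial.transform import Rotation as R
from bench import telemetry,camera,get_calibration,r
def ray(c,px):
    f=192/np.tan(np.radians(c["fovy"])/2)
    d=np.array([(px[0]-c["cx"])/f,-(px[1]-c["cy"])/f,-1])
    return c["xyz"],R.from_quat(c["rotation"]).apply(d/np.linalg.norm(d))
def onz(c,px,z):
    o,d=ray(c,px); return o+d*(z-o[2])/d[2]
def tri(*obs):
    A=np.zeros((3,3));b=np.zeros(3)
    for c,px in obs:
        o,d=ray(c,px);P=np.eye(3)-np.outer(d,d);A+=P;b+=P@o
    p=np.linalg.solve(A,b)
    return p,[round(1000*np.linalg.norm(np.cross(p-ray(c,px)[0],ray(c,px)[1])),1) for c,px in obs]
def proj(c,p):
    f=192/np.tan(np.radians(c["fovy"])/2)
    q=R.from_quat(c["rotation"]).inv().apply(np.asarray(p)-c["xyz"])
    return np.array([c["cx"]+f*q[...,0]/-q[...,2],c["cy"]-f*q[...,1]/-q[...,2]]).T
E
python3 - <<'E'
from h import *
a=cv2.imread("pics/top0.png")[140:252,255:381];b=cv2.imread("pics/side0.png")[132:220,220:310]
a=cv2.resize(a,(400,356),interpolation=2);b=cv2.resize(b,(364,356),interpolation=2)
cv2.imwrite("pics/c0.png",np.hstack([a,b]))
t,s=get_calibration("top"),get_calibration("side")
for n,p,q in(("knob",(339,168),(246,153)),("pull",(307,213),(279,177)),("weight",(283,184),(251,196))):
    print(n,tri((t,p),(s,q)))
E
```

```text
knob (array([ 0.59094516, -0.21056865,  0.10046731]), [np.float64(1.3), np.float64(1.3)])
pull (array([ 0.47861852, -0.12468591,  0.07366367]), [np.float64(2.5), np.float64(2.5)])
weight (array([ 0.56685029, -0.067493  ,  0.03787497]), [np.float64(0.1), np.float64(0.1)])
```

View pics/c0.png

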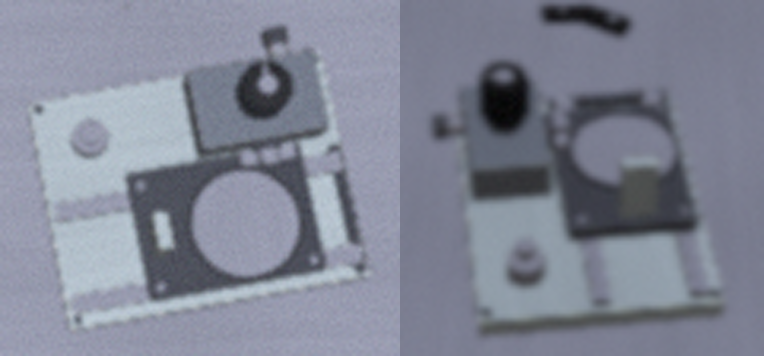

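In the crops, the knob top is at top (338.5,167.7) / side (246,149.5), and the pull top at top (306.3,212.4) / side (279.3,172). The plate corners are visible in the top view, which gives the station's yaw.

```bash
python3 - <<'E'
from h import *
t,s=get_calibration("top"),get_calibration("side")
print("knobtop",tri((t,(338.5,167.7)),(s,(246,149.5))))
print("pulltop",tri((t,(306.3,212.4)),(s,(279.3,172))))
c=[onz(t,(255+u/3.175,140+v/3.175),.02)[:2] for u,v in((37,107),(78,325),(365,272),(318,50))]
print(np.array(c))
for i,j in((1,0),(2,3)): d=c[i]-c[j]; print("x ax",np.degrees(np.arctan2(-d[1],-d[0])),np.linalg.norm(d))
for i,j in((0,3),(1,2)): d=c[i]-c[j]; print("y ax",np.degrees(np.arctan2(d[1],d[0]))-90,np.linalg.norm(d))
print(sum(c)/4)
# wrist: tool frame vs camera
st=telemetry.read_state();T=R.from_quat(st["eef_rot"]);print(T.as_matrix().round(3));w=get_calibration("wrist");print(T.inv().apply(w["xyz"]-st["ee_pos"]),T.inv().apply(R.from_quat(w["rotation"]).apply([0,0,-1])))
E
```

```text
knobtop (array([ 0.58910976, -0.20650929,  0.11867426]), [np.float64(0.2), np.float64(0.2)])
pulltop (array([ 0.47790959, -0.1207092 ,  0.09950146]), [np.float64(1.4), np.float64(1.4)])
[[ 0.60082588 -0.0243844 ]
 [ 0.41078316 -0.05292159]
 [ 0.44845527 -0.29819413]
 [ 0.64379402 -0.27122152]]
x ax 8.539842917656014 0.192173373052294
x ax 7.861755947618045 0.19719216200285267
y ax 9.874807614873092 0.2505490465426138
y ax 8.731984784754246 0.24814875219404128
[ 0.52596459 -0.16168041]
[[ 0.972  0.236 -0.   ]
 [ 0.236 -0.972  0.001]
 [-0.    -0.001 -1.   ]]
[ 0.06905527  0.00105648 -0.14004651] [-2.51265513e-01  4.00097314e-04  9.67918117e-01]
```

>>> {"method": "drive_tool", "body": {"series": [0,0,-11.4,13.1,-7.1,0,1,0,0,-11.4,13.1,-7.1,0,1,0,0,-11.4,13.1,-7.1,0,1,0,0,-11.4,13.1,-7.1,0,1,0,0,-11.4,13.1,-7.1,0,1,0,0,-11.4,13.1,-7.1,0,1,0,0,-11.4,13.1,-7.1,0,1,0,0,-11.4,13.1,-7.1,0,1,0,0,-11.4,13.1,-7.1,0,1,0,0,-11.4,13.1,-7.1,0,1]}}

```text
time: 0.98
ee_pos: [0.4575, -0.3266, 0.2446]
eef_rot: [0.816, 0.578, -0.0, 0.0]
ft_force: [0.4, -0.8, 0.2]
width: 0.0869
grip_force: 0.0
```

```bash
cat >> h.py <<'E'
def go(p,yaw=None):
    "shift (units) and turn about tool z (units) that bring the grasp point to p with tool x at yaw deg"
    st=telemetry.read_state();T=R.from_quat(st["eef_rot"]);m=T.as_matrix()
    y=np.degrees(np.arctan2(m[1,0],m[0,0]))
    print("t",round(st["time"],2),"ee",st["ee_pos"].round(4),"yaw",y.round(1),"tilt",m[:2,2].round(4),"q",st["joint_positions"].round(2),"w",round(st["width"],4),"F",st["ft_force"].round(1),"M",st["torque"].round(2))
    if p is not None: print("shift",(T.inv().apply(np.asarray(p)+[0,0,.003]-st["ee_pos"])/.04).round(2),"turn",None if yaw is None else round(-((yaw-y+180)%360-180)/5,2))
E
python3 -c "
from h import *
go([.589,-.2065,.245],71)"
```

```text
t 0.98 ee [ 0.4575 -0.3266  0.2446] yaw 70.7 tilt [ 0.     -0.0002] q [ 0.92  0.22 -0.44  1.61  0.1   1.33  0.13] w 0.0869 F [ 0.4 -0.8  0.2] M [-0.13 -0.06 -0.07]
shift [ 3.92  2.11 -0.09] turn -0.07
```

>>> {"method": "drive_tool", "body": {"series": [0,0,0,3.9,2.1,-0.5,1,0,0,0,3.9,2.1,-0.5,1,0,0,0,3.9,2.1,-0.5,1,0,0,0,3.9,2.1,-0.5,1,0,0,0,3.9,2.1,-0.5,1,0,0,0,3.9,2.1,-0.5,1,0,0,0,3.9,2.1,-0.5,1,0,0,0,3.9,2.1,-0.5,1]}}

```text
time: 1.65
ee_pos: [0.5867, -0.2102, 0.2641]
eef_rot: [0.816, 0.577, -0.001, -0.0]
ft_force: [0.2, 0.4, 0.5]
width: 0.087
grip_force: 0.0
```

```bash
python3 -c "
from h import *
go([.589,-.2065,.245],71)
c=get_calibration('wrist');im=camera('wrist');cv2.imwrite('pics/w1.png',im[:,:,::-1])
import pickle;pickle.dump(c,open('w1.pkl','wb'))
print(proj(c,[[.589,-.2065,.112],[.478,-.121,.102]]))"
```

```text
t 1.65 ee [ 0.5867 -0.2102  0.2641] yaw 70.5 tilt [-0.001  -0.0006] q [ 0.66  0.36 -0.51  1.41  0.18  1.41 -0.19] w 0.087 F [0.2 0.4 0.5] M [-0.05 -0.07 -0.04]
shift [0.11 0.02 0.4 ] turn -0.09
[[258.40317722 181.80772427]
 [135.26713748 140.39776542]]
```

View pics/w1.png

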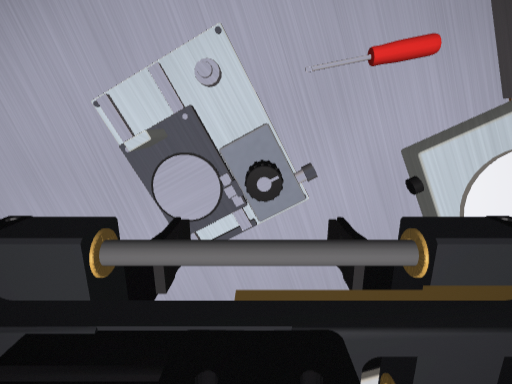

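The wrist view shows the knob at (264,182), 6 px from the predicted pixel, its pointer aimed right and up, and the pull at about (135,140), which matches. Next I refine the knob.

```bash
python3 -c "
from h import *
import pickle
w=pickle.load(open('w1.pkl','rb'));t,s=get_calibration('top'),get_calibration('side')
print(onz(w,(264,182),.112),onz(w,(264,182),.1))
print(tri((w,(264,182)),(t,(338.5,167.7)),(s,(246,149.5))))
print(tri((w,(264,182)),(t,(338.5,167.7))))
print('pull',onz(w,(135,140),.1),tri((w,(135,140)),(t,(306.3,212.4)),(s,(279.3,172))))
go([.594,-.209,.18],196)
im=camera('wrist');cv2.imwrite('pics/w1c.png',cv2.resize(im[100:250,90:310,::-1],(792,540),interpolation=2))"
```

```text
[ 0.59466111 -0.208728    0.112     ] [ 0.59401245 -0.21128738  0.1       ]
(array([ 0.59128134, -0.20772727,  0.11645533]), [np.float64(3.6), np.float64(2.0), np.float64(2.1)])
(array([ 0.59378942, -0.21082326,  0.09810806]), [np.float64(0.9), np.float64(0.9)])
pull [ 0.47703663 -0.12034917  0.1       ] (array([ 0.47765364, -0.12040857,  0.10020619]), [np.float64(0.5), np.float64(1.6), np.float64(1.2)])
t 1.7 ee [ 0.5865 -0.2105  0.2643] yaw 70.5 tilt [-0.0008 -0.0007] q [ 0.66  0.36 -0.51  1.41  0.18  1.41 -0.19] w 0.0872 F [-0.2 -0.7  0.7] M [-0.06 -0.05  0.02]
shift [0.1  0.16 2.03] turn -25.1
```

View pics/w1c.png

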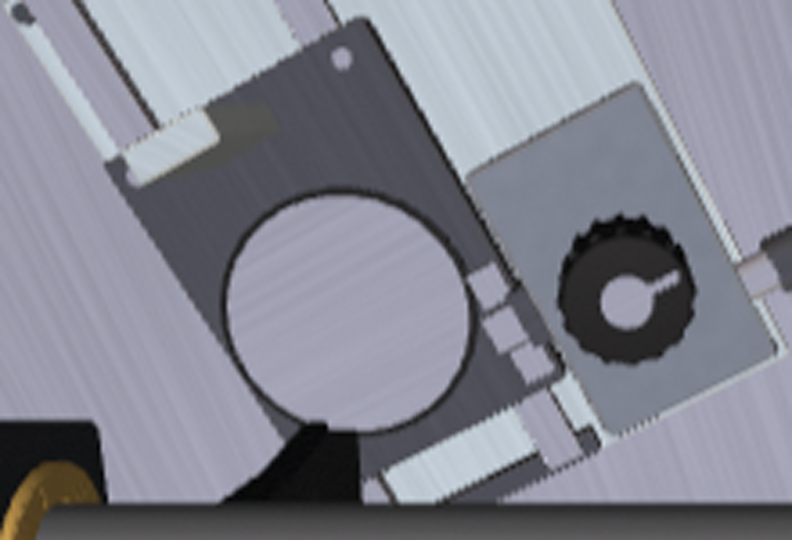

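>>> {"method": "drive_tool", "body": {"series": [0,0,-24,0.15,0.15,1,1,0,0,-24,0.15,0.15,1,1,0,0,-24,0.15,0.15,1,1,0,0,-24,0.15,0.15,1,1,0,0,-24,0.15,0.15,1,1,0,0,-24,0.15,0.15,1,1,0,0,-24,0.15,0.15,1,1,0,0,-24,0.15,0.15,1,1,0,0,-24,0.15,0.15,1,1,0,0,-24,0.15,0.15,1,1]}}

```text
time: 2.58
ee_pos: [0.5943, -0.2066, 0.2246]
eef_rot: [0.322, 0.947, -0.0, 0.0]
ft_force: [-0.4, 0.3, 0.9]
width: 0.0872
grip_force: 0.0
```

```bash
python3 -c "
from h import *
go([.594,-.21,.18],190)"
```

```text
t 2.58 ee [ 0.5943 -0.2066  0.2246] yaw 142.5 tilt [-0.0003 -0.0008] q [ 0.79  0.44 -0.71  1.45  0.29  1.36  0.98] w 0.0872 F [-0.4  0.3  0.9] M [ 0.07 -0.14 -0.03]
shift [-0.04 -0.07  1.04] turn -9.5
```

>>> {"method": "drive_tool", "body": {"series": [0,0,-12.5,0,-0.05,1,1,0,0,-12.5,0,-0.05,1,1,0,0,-12.5,0,-0.05,1,1,0,0,-12.5,0,-0.05,1,1,0,0,-12.5,0,-0.05,1,1,0,0,-12.5,0,-0.05,1,1,0,0,-12.5,0,-0.05,1,1,0,0,-12.5,0,-0.05,1,1,0,0,-12.5,0,-0.05,1,1,0,0,-12.5,0,-0.05,1,1]}}

```text
time: 3.42
ee_pos: [0.5931, -0.2083, 0.1844]
eef_rot: [-0.215, 0.977, -0.0, -0.0]
ft_force: [-0.8, -0.6, 0.1]
width: 0.0869
grip_force: 0.0
```

```bash
python3 -c "
from h import *
go([.594,-.21,.094],205)
c=get_calibration('wrist');im=camera('wrist');cv2.imwrite('pics/w2.png',im[:,:,::-1])
print(proj(c,[[.594,-.21,.112],[.478,-.121,.102]]))"
```

```text
t 3.42 ee [ 0.5931 -0.2083  0.1844] yaw -155.1 tilt [-0.0005 -0.0006] q [ 0.92  0.53 -0.9   1.49  0.42  1.32  1.99] w 0.0869 F [-0.8 -0.6  0.1] M [ 0.17 -0.12  0.01]
shift [-0.   -0.05  2.18] turn -0.03
[[257.79743894 208.44009627]
 [423.23146557 121.93238253]]
```

View pics/w2.png

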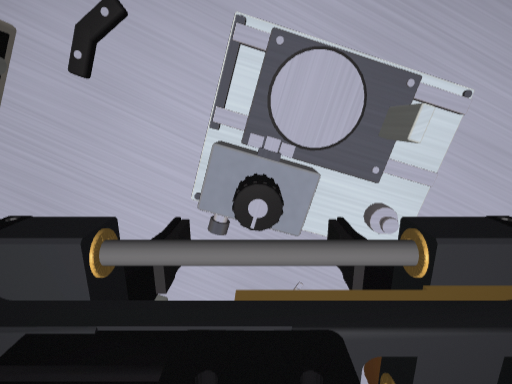

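The knob's top centre is at (258,207), against a predicted (257.8,208.4), and the pull at (424,122) also matches. I can descend and grip.

>>> {"method": "drive_tool", "body": {"series": [0,0,0,0,-0.05,1,1,0,0,0,0,-0.05,2.15,1,0,0,0,0,-0.05,2.15,1,0,0,0,0,-0.05,2.15,1,0,0,0,0,-0.05,2.15,-1,0,0,0,0,-0.05,2.15,-1,0,0,0,0,-0.05,2.15,-1,0,0,0,0,-0.05,2.15,-1,0,0,0,0,-0.05,2.15,-1,0,0,0,0,-0.05,2.15,-1], "grip_force": 60}}

```text
time: 4.3
ee_pos: [0.595, -0.2087, 0.0992]
eef_rot: [-0.214, 0.977, -0.0, 0.0]
ft_force: [-0.5, -0.2, -0.4]
width: 0.055
grip_force: 0.0
```

>>> {"method": "drive_tool", "body": {"series": [0,0,0,0,0,0,-1,0,0,0,0,0,0,-1,0,0,0,0,0,0,-1,0,0,0,0,0,0,-1], "grip_force": 60}}

```text
time: 4.63
ee_pos: [0.5947, -0.2086, 0.0986]
eef_rot: [-0.214, 0.977, -0.0, -0.0]
ft_force: [-0.9, -0.4, 1.9]
width: 0.04
grip_force: 60.0
```

```bash
python3 -c "
from h import *
go([.594,-.21,.094],205)
print(telemetry.read_state()['grip_force'])"
```

```text
t 4.63 ee [ 0.5947 -0.2086  0.0986] yaw -155.3 tilt [-0. -0.] q [ 0.89  0.61 -0.86  1.57  0.49  1.18  1.94] w 0.04 F [-0.9 -0.4  1.9] M [0.15 0.06 0.03]
shift [ 0.03 -0.03  0.04] turn -0.05
59.983586529269814
```

>>> {"method": "drive_tool", "body": {"series": [0,0,1,0,0,0,-1,0,0,2,0,0,0,-1,0,0,3,0,0,0,-1,0,0,4,0,0,0,-1,0,0,5,0,0,0,-1,0,0,6,0,0,0,-1,0,0,7,0,0,0,-1,0,0,8,0,0,0,-1,0,0,9,0,0,0,-1,0,0,10,0,0,0,-1], "grip_force": 60}}

```text
time: 5.47
ee_pos: [0.5947, -0.2102, 0.0986]
eef_rot: [0.221, 0.975, -0.001, 0.0]
ft_force: [-0.4, -5.0, 0.7]
width: 0.0397
grip_force: 60.0
```

```bash
python3 -c "
from h import *
go([.5947,-.2086,.0956],155)
c=get_calibration('top');im=camera('top');cv2.imwrite('pics/t2.png',cv2.resize(im[140:200,310:370,::-1],(480,480),interpolation=2))"
```

```text
t 5.47 ee [ 0.5947 -0.2102  0.0986] yaw 154.4 tilt [ 0.0004 -0.0019] q [ 0.78  0.56 -0.69  1.58  0.38  1.14  1.13] w 0.0397 F [-0.4 -5.   0.7] M [-0.94 -0.19  0.03]
shift [0.02 0.04 0.  ] turn -0.11
```

>>> {"method": "drive_tool", "body": {"series": [0,0,1.3,0,0,0,-1,0,0,2.6,0,0,0,-1,0,0,3.9,0,0,0,-1,0,0,5.2,0,0,0,-1,0,0,6.5,0,0,0,-1,0,0,7.8,0,0,0,-1,0,0,9.1,0,0,0,-1,0,0,10.4,0,0,0,-1,0,0,11.7,0,0,0,-1,0,0,13,0,0,0,-1]}}

```text
time: 6.35
ee_pos: [0.5931, -0.2113, 0.0986]
eef_rot: [0.711, 0.703, -0.002, -0.0]
ft_force: [-7.6, -6.3, 6.1]
width: 0.0402
grip_force: 60.0
```

>>> {"method": "drive_tool", "body": {"series": [0,0,1.3,0,0,0,-1,0,0,2.6,0,0,0,-1,0,0,3.9,0,0,0,-1,0,0,5.2,0,0,0,-1,0,0,6.5,0,0,0,-1,0,0,7.8,0,0,0,-1,0,0,9.1,0,0,0,-1,0,0,10.4,0,0,0,-1,0,0,11.7,0,0,0,-1,0,0,13,0,0,0,-1]}}

```text
time: 7.18
ee_pos: [0.5915, -0.2102, 0.0985]
eef_rot: [0.977, 0.212, -0.003, -0.0]
ft_force: [-17.1, -2.5, 13.9]
width: 0.0399
grip_force: 60.0
```

```bash
python3 -c "
from h import *
go([.5947,-.2086,.0956],25)"
```

```text
t 7.18 ee [ 0.5915 -0.2102  0.0985] yaw 24.4 tilt [-0.0067 -0.0012] q [ 0.48  0.47 -0.27  1.6   0.14  1.1  -0.98] w 0.0399 F [-17.1  -2.5  13.9] M [-0.43  3.86  0.02]
shift [ 0.09 -0.   -0.  ] turn -0.11
```

>>> {"method": "drive_tool", "body": {"series": [0,0,0,0,0,0,1,0,0,0,0,0,0,1,0,0,0,0,0,0,1,0,0,0,0,0,0,1,0,0,0,0,0,0,1,0,0,0,0,0,0,1]}}

```text
time: 7.68
ee_pos: [0.5949, -0.2084, 0.0985]
eef_rot: [0.977, 0.215, 0.0, -0.0]
ft_force: [-0.5, 0.2, -0.3]
width: 0.0726
grip_force: 0.0
```

```bash
python3 -c "
from h import *
go([.592,-.2105,.0956],24.4)
c=get_calibration('wrist');im=camera('wrist');cv2.imwrite('pics/w3.png',im[:,:,::-1])
print(proj(c,[[.592,-.2105,.112],[.478,-.121,.102]]))"
```

```text
t 7.68 ee [ 0.5949 -0.2084  0.0985] yaw 24.8 tilt [0.0001 0.0002] q [ 0.48  0.47 -0.27  1.6   0.14  1.09 -0.97] w 0.0726 F [-0.5  0.2 -0.3] M [-0.02 -0.01 -0.03]
shift [-0.09  0.02 -0.  ] turn 0.08
[[257.46526699 267.69965959]
 [ 44.89329251 357.15108953]]
```

View pics/w3.png

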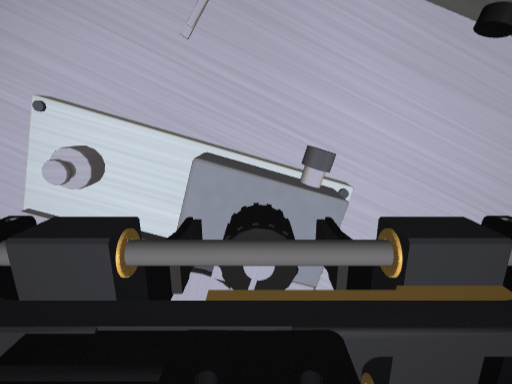

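The wrist view shows the knob centred at (258,268). Its pointer runs towards (250,290), the same direction relative to the tool as before, so it turned a full 180° with no slip. I'll regrip on centre and finish the last 60° or so.

>>> {"method": "drive_tool", "body": {"series": [0,0,0,-0.08,0,0,1,0,0,0,-0.08,0,0,-1,0,0,0,-0.08,0,0,-1,0,0,0,-0.08,0,0,-1,0,0,0,-0.08,0,0,-1,0,0,0,-0.08,0,0,-1,0,0,0,-0.08,0,0,-1,0,0,0,-0.08,0,0,-1,0,0,0,-0.08,0,0,-1], "grip_force": 60}}

```text
time: 8.48
ee_pos: [0.5918, -0.21, 0.0985]
eef_rot: [0.977, 0.214, -0.0, 0.0]
ft_force: [-0.2, -0.3, 0.6]
width: 0.0417
grip_force: 0.0
```

>>> {"method": "drive_tool", "body": {"series": [0,0,1.2,0,0,0,-1,0,0,2.4,0,0,0,-1,0,0,3.6,0,0,0,-1,0,0,4.8,0,0,0,-1,0,0,6,0,0,0,-1,0,0,7.2,0,0,0,-1,0,0,8.4,0,0,0,-1,0,0,9.6,0,0,0,-1,0,0,10.8,0,0,0,-1,0,0,11.4,0,0,0,-1]}}

```text
time: 9.32
ee_pos: [0.592, -0.209, 0.0986]
eef_rot: [0.96, -0.28, -0.0, -0.0]
ft_force: [-1.4, 1.0, -0.4]
width: 0.0396
grip_force: 60.0
```

```bash
python3 -c "
from h import *
go([.592,-.2105,.0956],-36)"
```

```text
t 9.32 ee [ 0.592  -0.209   0.0986] yaw -32.6 tilt [-0.0001  0.0009] q [ 0.34  0.45 -0.1   1.61  0.05  1.08 -1.91] w 0.0396 F [-1.4  1.  -0.4] M [0.61 0.11 0.04]
shift [ 0.02  0.03 -0.  ] turn 0.69
```

>>> {"method": "drive_tool", "body": {"series": [0,0,0.3,0,0,0,-1,0,0,0.6,0,0,0,-1,0,0,0.9,0,0,0,-1,0,0,1.2,0,0,0,-1,0,0,1.5,0,0,0,-1,0,0,1.5,0,0,0,-1]}}

```text
time: 9.82
ee_pos: [0.5921, -0.209, 0.0986]
eef_rot: [0.941, -0.339, 0.0, -0.0]
ft_force: [-0.1, 5.2, 1.3]
width: 0.0399
grip_force: 60.0
```

```bash
python3 -c "
from h import *
go([.592,-.2105,.0956],-40)"
```

```text
t 9.82 ee [ 0.5921 -0.209   0.0986] yaw -39.7 tilt [0.0001 0.0003] q [ 0.33  0.45 -0.07  1.61  0.04  1.08 -2.02] w 0.0399 F [-0.1  5.2  1.3] M [1.26 0.11 1.65]
shift [ 0.02  0.03 -0.  ] turn 0.06
```

The wrist moment reads 1.65 N m, so the knob is at its open stop after about 243°. Now I release, rise and take a look.

>>> {"method": "drive_tool", "body": {"series": [0,0,0,0,0,0,1,0,0,0,0,0,0,1,0,0,0,0,0,0,1,0,0,0,0,0,0,1,0,0,0,0,0,0,1,0,0,0,0,0,-1,1,0,0,0,0,0,-2,1,0,0,0,0,0,-2.5,1,0,0,0,0,0,-2.5,1,0,0,0,0,0,-2.5,1]}}

```text
time: 10.65
ee_pos: [0.5925, -0.2105, 0.2001]
eef_rot: [0.94, -0.34, 0.002, 0.0]
ft_force: [0.1, 0.2, -0.1]
width: 0.0864
grip_force: 0.0
```

```bash
python3 -c "
from h import *
go([.4775,-.1205,.16],8.7)
c=get_calibration('wrist');im=camera('wrist')
k=proj(c,[.592,-.2105,.112]);print(k)
u,v=k.astype(int);cv2.imwrite('pics/w4.png',cv2.resize(im[v-60:v+60,u-80:u+80,::-1],(640,480),interpolation=2))"
```

```text
t 10.65 ee [ 0.5925 -0.2105  0.2001] yaw -39.8 tilt [ 0.0028 -0.0012] q [ 0.33  0.36 -0.07  1.51  0.03  1.26 -2.02] w 0.0864 F [ 0.1  0.2 -0.1] M [0.06 0.05 0.01]
shift [-3.65  0.11  0.92] turn -9.7
[258.77503039 205.3985919 ]
```

View pics/w4.png

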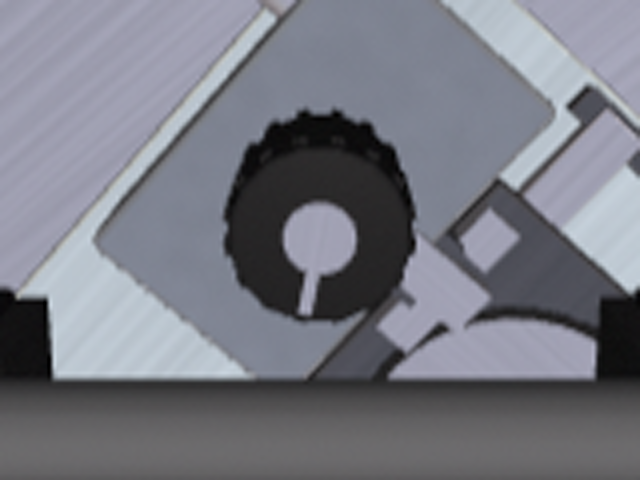

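The pointer at crop (306,310), from the centre at (320,238), works out to 239° clockwise of where it was found (about 4.17 rad), so the knob is open. Next is the pull.

>>> {"method": "drive_tool", "body": {"series": [0,0,-9.7,-3.65,0.1,0.9,1,0,0,-9.7,-3.65,0.1,0.9,1,0,0,-9.7,-3.65,0.1,0.9,1,0,0,-9.7,-3.65,0.1,0.9,1,0,0,-9.7,-3.65,0.1,0.9,1,0,0,-9.7,-3.65,0.1,0.9,1,0,0,-9.7,-3.65,0.1,0.9,1,0,0,-9.7,-3.65,0.1,0.9,1,0,0,-9.7,-3.65,0.1,0.9,1,0,0,-9.7,-3.65,0.1,0.9,1]}}

```text
time: 11.53
ee_pos: [0.4767, -0.1197, 0.1619]
eef_rot: [0.997, 0.074, -0.001, -0.0]
ft_force: [-1.3, 0.2, -0.1]
width: 0.0864
grip_force: 0.0
```

```bash
python3 -c "
from h import *
go([.4775,-.1205,.078],8.7)
c=get_calibration('wrist');im=camera('wrist');cv2.imwrite('pics/w5.png',im[:,:,::-1])
print(proj(c,[[.4775,-.1205,.102]]))"
```

```text
t 11.53 ee [ 0.4767 -0.1197  0.1619] yaw 8.5 tilt [-0.0011  0.0002] q [ 0.35  0.12 -0.21  1.9   0.03  1.13 -1.29] w 0.0864 F [-1.3  0.2 -0.1] M [ 0.02 -0.02  0.01]
shift [0.02 0.02 2.02] turn -0.03
[[258.31412463 213.81089435]]
```

View pics/w5.png

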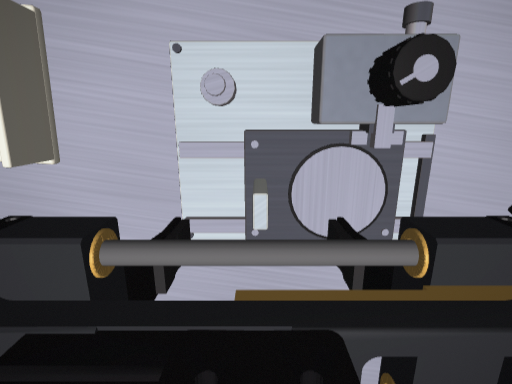

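The pull's top is centred at (260,211), within about 2 mm of the prediction, and square to the fingers. I'll descend and grip it.

>>> {"method": "drive_tool", "body": {"series": [0,0,0,0.05,0.03,1,1,0,0,0,0.05,0.03,2,1,0,0,0,0.05,0.03,2,1,0,0,0,0.05,0.03,2,-1,0,0,0,0.05,0.03,2,-1,0,0,0,0.05,0.03,2,-1,0,0,0,0.05,0.03,2,-1,0,0,0,0.05,0.03,2,-1,0,0,0,0.05,0.03,2,-1,0,0,0,0.05,0.03,2,-1], "grip_force": 25}}

```text
time: 12.42
ee_pos: [0.4795, -0.1206, 0.0831]
eef_rot: [0.997, 0.076, 0.0, 0.0]
ft_force: [-0.3, 0.7, -0.5]
width: 0.048
grip_force: 0.0
```

>>> {"method": "drive_tool", "body": {"series": [0,0,0,0,0,0,-1,0,0,0,0,0,0,-1,0,0,0,0,0,0,-1,0,0,0,0,0,0,-1,0,0,0,0,0,0,-1,0,0,0,0,0,0,-1]}}

```text
time: 12.92
ee_pos: [0.4792, -0.1204, 0.0825]
eef_rot: [0.997, 0.076, -0.0, -0.0]
ft_force: [0.2, 0.6, 1.1]
width: 0.012
grip_force: 25.0
```

```bash
python3 -c "
from h import *
go(None)"
```

```text
t 12.92 ee [ 0.4792 -0.1204  0.0825] yaw 8.7 tilt [-0.0001  0.0001] q [ 0.34  0.22 -0.2   1.97  0.05  0.96 -1.31] w 0.012 F [0.2 0.6 1.1] M [ 0.12  0.08 -0.1 ]
```

Gripped at 12 mm, which is the pull's thickness. Sliding out to the stop.

>>> {"method": "drive_tool", "body": {"series": [0,0,0,0,-0.2,0,-1,0,0,0,0,-0.4,0,-1,0,0,0,0,-0.6,0,-1,0,0,0,0,-0.8,0,-1,0,0,0,0,-1,0,-1,0,0,0,0,-1.2,0,-1,0,0,0,0,-1.4,0,-1,0,0,0,0,-1.55,0,-1,0,0,0,0,-1.65,0,-1,0,0,0,0,-1.7,0,-1]}}

```text
time: 13.75
ee_pos: [0.4689, -0.0525, 0.0825]
eef_rot: [0.997, 0.077, 0.0, -0.0]
ft_force: [4.6, -1.2, -5.9]
width: 0.0118
grip_force: 25.0
```

>>> {"method": "drive_tool", "body": {"series": [0,0,0,0,-0.03,0,-1,0,0,0,0,-0.06,0,-1,0,0,0,0,-0.08,0,-1,0,0,0,0,-0.08,0,-1]}}

```text
time: 14.08
ee_pos: [0.4687, -0.0512, 0.0825]
eef_rot: [0.997, 0.076, 0.0, 0.0]
ft_force: [5.3, -3.5, -7.4]
width: 0.0118
grip_force: 25.0
```

```bash
python3 -c "
from h import *
go(None)
d=telemetry.read_state()['ee_pos']-[.4792,-.1204,.0825];a=np.radians(8.7);print(d@[-np.sin(a),np.cos(a),0],d@[np.cos(a),np.sin(a),0])"
```

```text
t 14.08 ee [ 0.4687 -0.0512  0.0825] yaw 8.7 tilt [ 0.0007 -0.0009] q [ 0.25  0.18 -0.26  2.02  0.06  0.95 -1.45] w 0.0118 F [ 5.3 -3.5 -7.4] M [-0.63 -1.16 -0.05]
0.07002389087556933 6.9049070500082e-05
```

>>> {"method": "drive_tool", "body": {"series": [0,0,0,0,-0.03,0,-1,0,0,0,0,-0.06,0,-1,0,0,0,0,-0.06,0,-1]}}

```text
time: 14.33
ee_pos: [0.4686, -0.0511, 0.0825]
eef_rot: [0.997, 0.075, 0.001, 0.002]
ft_force: [9.2, -13.6, -10.8]
width: 0.0111
grip_force: 25.0
```

>>> {"method": "drive_tool", "body": {"series": [0,0,0,0,0.05,0,0,0,0,0,0,0.05,0,1,0,0,0,0,0.05,0,1,0,0,0,0,0.05,0,1,0,0,0,0,0.05,0,1,0,0,0,0,0.05,0,1,0,0,0,0,0.05,-1,1,0,0,0,0,0.05,-2,1,0,0,0,0,0.05,-3,1,0,0,0,0,0.05,-3,1]}}

```text
time: 15.17
ee_pos: [0.4717, -0.0496, 0.2102]
eef_rot: [0.997, 0.076, 0.005, 0.001]
ft_force: [0.9, 0.5, 0.9]
width: 0.07
grip_force: 0.0
```

```bash
python3 -c "
from h import *
go(None)
a=camera('top')[130:260,160:390,::-1];b=camera('wrist')[:,:,::-1]
c=get_calibration('wrist');print(proj(c,[[.468,-.051,.102]]))
cv2.imwrite('pics/f.png',np.vstack([cv2.resize(a,(512,289),interpolation=2),b[:300]]))"
```

```text
t 15.17 ee [ 0.4717 -0.0496  0.2102] yaw 8.8 tilt [ 0.0108 -0.0011] q [ 0.27  0.03 -0.26  1.89  0.01  1.21 -1.42] w 0.07 F [0.9 0.5 0.9] M [-0.04 -0.09 -0.02]
[[258.41418654 201.39416189]]
```

View pics/f.png

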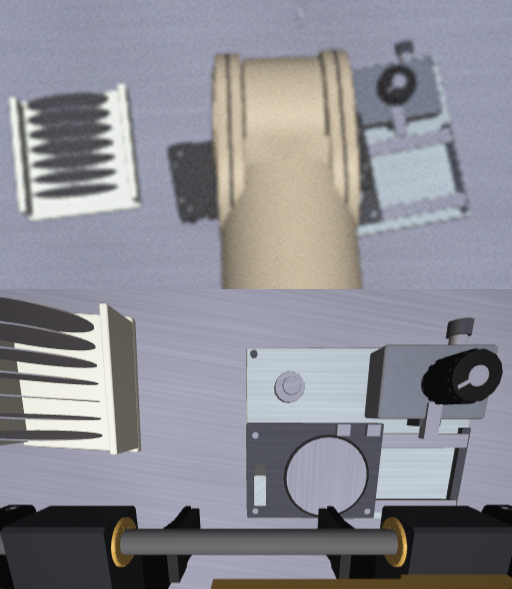

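The push force rose to 14 N without the stage moving, so it reached its end stop. The pull now shows at (260,200), against a predicted (258,201) for 70 mm of travel. The knob pointer is unchanged, the weight is in place, and the gripper is clear. Handing in.

```bash
python3 -c "
from bench import r
print(r.close_job())"
```

```text
the job is handed in; nothing more can be done
None
```

I turned the knob clockwise to its open stop, slid the stage 70 mm to its end stop, let go of both and handed the job in at about 15 s; no verdict came back.

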